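# Find the unlocked cover of the bench power box and push it open

### The job

One of the four identical dark covers on top of the grey bench power box has been left unlocked. Press on the far half of the covers with your fingertips, one after another and without forcing them, until you find the one that rocks, then push that cover open as far as it goes so that it stands up and its sockets are uncovered, and leave it open. Do not lift, carry or shift anything else on the bench.

Things in the scene. Friction and masses are not known exactly. Their poses are not given: they have to be found in the camera images.
- powerbox: grey bench power box, fixed on the bench: 120 mm (x) by 620 mm (y), 85 mm high, flat top deck. Origin at the centre of its underside; x points across it away from the robot, y along the row of covers to the robot's left. The four identical dark covers lie flush in its deck, 20 mm apart in two pairs with 55 mm between the pairs; under each is a bay 89 x 99 mm, 55 mm deep, with sockets
- cover_a_top (a point): point on the top face of the leftmost (+y) cover, right above its pivot; the plate reaches 50 mm beyond it (box +x), 35 mm before it, 47.5 mm to each side, and is 6 mm thick; three fine ribs on the far half show where to press. Three covers are locked by hidden bolts and give less than 2 mm; one, different every time and looking the same, is unlocked and tips
- cover_a (a joint): tilt of the leftmost (+y) cover on its pivot (along box y, 3 mm under its top face): 0 = shut, flush; positive = far (+x) half down into the bay, near half up; 1.4 rad = open stop, nearly upright, upper edge 32 mm above the deck; it dips only to -0.12 the other way. If unlocked: no spring, stiff hinge (0.04 N m, 1.3 N at 30 mm), stays where left
- cover_b_top (a point): point on the top face of the second from the left cover, right above its pivot; the plate reaches 50 mm beyond it (box +x), 35 mm before it, 47.5 mm to each side, and is 6 mm thick; three fine ribs on the far half show where to press. Three covers are locked by hidden bolts and give less than 2 mm; one, different every time and looking the same, is unlocked and tips
- cover_b (a joint): tilt of the second from the left cover on its pivot (along box y, 3 mm under its top face): 0 = shut, flush; positive = far (+x) half down into the bay, near half up; 1.4 rad = open stop, nearly upright, upper edge 32 mm above the deck; it dips only to -0.12 the other way. If unlocked: no spring, stiff hinge (0.04 N m, 1.3 N at 30 mm), stays where left
- cover_c_top (a point): point on the top face of the third from the left cover, right above its pivot; the plate reaches 50 mm beyond it (box +x), 35 mm before it, 47.5 mm to each side, and is 6 mm thick; three fine ribs on the far half show where to press. Three covers are locked by hidden bolts and give less than 2 mm; one, different every time and looking the same, is unlocked and tips
- cover_c (a joint): tilt of the third from the left cover on its pivot (along box y, 3 mm under its top face): 0 = shut, flush; positive = far (+x) half down into the bay, near half up; 1.4 rad = open stop, nearly upright, upper edge 32 mm above the deck; it dips only to -0.12 the other way. If unlocked: no spring, stiff hinge (0.04 N m, 1.3 N at 30 mm), stays where left
- cover_d_top (a point): point on the top face of the rightmost (-y) cover, right above its pivot; the plate reaches 50 mm beyond it (box +x), 35 mm before it, 47.5 mm to each side, and is 6 mm thick; three fine ribs on the far half show where to press. Three covers are locked by hidden bolts and give less than 2 mm; one, different every time and looking the same, is unlocked and tips
- cover_d (a joint): tilt of the rightmost (-y) cover on its pivot (along box y, 3 mm under its top face): 0 = shut, flush; positive = far (+x) half down into the bay, near half up; 1.4 rad = open stop, nearly upright, upper edge 32 mm above the deck; it dips only to -0.12 the other way. If unlocked: no spring, stiff hinge (0.04 N m, 1.3 N at 30 mm), stays where left
- eyepiece_mid (a point): black microscope eyepiece standing on the middle of the power box's deck, 32 mm in diameter, 36 mm tall; leave alone. Point: half-way up on its axis
- adapter_mid (a point): white plug adapter block, 42 x 42 x 34 mm, standing on the right-hand (-y) end of the power box's deck; leave alone. Point: half-way up on its axis
- screwdriver_grip (a point): handle of a red screwdriver, 190 mm long, lying on the bench between the robot and the power box; leave alone
- wrench_grip (a point): handle of a steel wrench, 160 mm long, lying on the bench between the robot and the power box; leave alone
- tape_mid (a point): roll of blue tape lying flat beyond the power box, 90 mm in diameter, 19 mm tall; leave alone. Point: half-way up on its axis
- beaker_mid (a point): glass beaker beyond the power box, 68 mm in diameter, 85 mm tall; leave alone. Point: half-way up on its axis
- amber_mid (a point): amber glass bottle to the right of the power box, 60 mm in diameter, 115 mm tall; leave alone. Point: half-way up on its axis
- jar_mid (a point): glass jar with a white lid to the left of the power box, 68 mm in diameter, 75 mm tall; leave alone. Point: half-way up on its axis

How it is judged:
On the way, in this order (a step that is already met when the one before it is completed fails the run):
1. the unlocked cover has been made to rock by pressing it with the fingers (value of joint any of cover_a, cover_b, cover_c, cover_d above 0.06 rad and contact force between the fingers and powerbox above 0.3 N), for 0.05 s.
2. that cover has been pushed open to more than 1.2 rad of its 1.4 (value of joint any of cover_a, cover_b, cover_c, cover_d above 1.2 rad), for 0.2 s.
At the end, for the whole second after the job is handed in: One cover stands open at more than 1.2 rad (its stop is at 1.4 rad) and at rest, and the three locked covers are still shut (below 0.06 rad) (((value of joint cover_a above 1.2 rad and velocity of joint cover_a below 0.1 rad/s and value of joint cover_b between -0.13 and 0.06 rad and value of joint cover_c between -0.13 and 0.06 rad and value of joint cover_d between -0.13 and 0.06 rad) or (value of joint cover_b above 1.2 rad and velocity of joint cover_b below 0.1 rad/s and value of joint cover_a between -0.13 and 0.06 rad and value of joint cover_c between -0.13 and 0.06 rad and value of joint cover_d between -0.13 and 0.06 rad) or (value of joint cover_c above 1.2 rad and velocity of joint cover_c below 0.1 rad/s and value of joint cover_a between -0.13 and 0.06 rad and value of joint cover_b between -0.13 and 0.06 rad and value of joint cover_d between -0.13 and 0.06 rad) or (value of joint cover_d above 1.2 rad and velocity of joint cover_d below 0.1 rad/s and value of joint cover_a between -0.13 and 0.06 rad and value of joint cover_b between -0.13 and 0.06 rad and value of joint cover_c between -0.13 and 0.06 rad))); the robot touches nothing.
It fails at once if the power box or one of its covers is forced: pressed or pushed with more than 40 N (contact force between any of the fingers, the arm and powerbox above 40 N).
It fails at once if something else on the bench is lifted, carried or shifted by more than 20 mm, or knocked over (distance of any of eyepiece_mid, adapter_mid, screwdriver_grip, wrench_grip, tape_mid, beaker_mid, amber_mid, jar_mid from where it was at the start of the episode above 0.02 m).
It also fails if it takes over 48 s, if anything falls off the work surface, if the arm or the gripper's body presses on something with over 40 N, if the wrist force passes 120 N, or if a joint passes its speed limit or range.

### The arm

A 7-joint arm with a two-finger parallel gripper is mounted at the origin on the work surface. World frame = base frame: x ahead of the robot, y to its left, z up, the work surface at z = 0. Lengths are in m, angles in rad, forces in N, time in s.
With the tool pointing down it reaches from about 0.425 to 0.875 m from the base axis. Payload 4.7 kg.
Tool frame: the origin (TCP) lies on the centre line of the jaws, within the pads' length; the fingertips stand 8 mm ahead of it and the grasp point (between the pads) lies 11 mm behind it (ctrl.tcp_to_tips is the distance from the TCP to the fingertips, in m); z points along the fingers, y is the line along which they close (so a half turn about z gives the same grasp; the last joint's range is limited). The gripper opens to 87 mm and grips with 3 to 60 N. Pads are 19 mm wide; open, the fingers measure 117 mm over their backs; the gripper's body (75 mm by 190 mm) begins 51 mm behind the grasp point.
Start: joints at [-1.105, 0.321, -0.07, 1.45, 0.023, 1.371, -0.057], TCP at [0.284, 0.585, 0.231] pointing down, gripper open.
Joint ranges: [-2.86, 2.86], [-0.3, 2.09], [-1.38, 1.24], [0.06, 2.45], [-1.56, 4.7], [0.09, 2.05], [-2.69, 2.69]. Speed limits (rad/s): [2.57, 2.57, 3.14, 3.14, 3.14, 3.14, 3.14].

### API

Orientations are given as a unit quaternion [w, x, y, z].
In Python, from plant import ctrl, imaging, job_done gives the robot as it stands. The module is installed in compiled form; this text tells all that it offers.
- The arm moves only by the tool jog_arm, never from a script. Its argument "increments" is a list of rows, each an object of numbers: "wx", "wy", "wz": the turn, a rotation vector about the tool's x, y, z in rad; "x", "y", "z": the shift along the tool's x, y, z in mm; "fingers": the closure, from -1 (fully open) to 1 (shut), so that 0 is half open. In form: [{"wx": .., "wy": .., "wz": .., "x": .., "y": .., "z": .., "fingers": ..}, ...]. A call has 1 to 10 rows; each row is the pose to reach, as a shift and turn from the pose commanded when the call began, along the tool's axes at that moment; what a row does not reach only later rows make up. A row lasts 1/8 s, in which the tool goes at most 62.5 mm and 10.7 degrees, less where a joint would pass 70% of its speed; a pose out of reach is approached as far as the arm can. A call with a gripper value outside its range is refused whole. The fingers move at their own pace and stop on an object; "grip_force" is the grip in N (left out, the last holds). Time passes only in rows, so rows that repeat a pose let the fingers close. It gives the time, the measured TCP pose, the force, the opening and the grip force at its end, in the units of the state.
- ctrl.read_state(): the state, without advancing time (a new reading comes with each control period).
- imaging.capture(name): name is "side" or "top"; returns a dict with "image" (400x640x3 uint8, blue, green, red), "fovy" (degrees; the focal length in pixels is half the picture's height over the tangent of half this angle, whatever the lens; pixels are square), "cx", "cy" (the principal point, pixels), "view" (4x4, takes a point from world to camera coordinates). Camera axes: x right, y down, z forward; pixel columns grow to the right and rows downward; lengths in m; the calibration is good to about 2 mm. A picture is of the moment at which its call begins. There is no depth.
- job_done(): hands the job in; it is judged then, once.
The state is a dict: "t": time; "joint_pos": joint angles; "joint_vel": joint speeds; "tau": joint torques, N m; "tcp_pos": TCP position; "eef_rot": TCP orientation; "wrist_force": force on the tool from outside, world axes, zero at the start; "wrist_torque": the same for the moment, N m; "finger_gap": finger opening in m; "finger_force": force on a finger pad.
Only numpy, scipy, OpenCV 4.12 (cv2) and the standard library are available. Lean on these libraries where they do the work, as an engineer would, in place of code of your own. Each camera call takes 0.05 s, during which the arm holds its last target. There are 200 camera calls.

## Working session

There is one attempt and no reset: what is moved stays moved. The work goes in short steps, Python scripts to look and compute and a tool call to move; the robot and the scene stay as the last step left them, time stands still between calls to the robot, and variables do not carry over. Pictures are saved under pics/ and viewed, at most 10 in all, crops included, and the job is handed in when it is done.

Besides the shell and the picture viewer there is one more tool, called after "Emit:" by a JSON object that holds its "api" and its "payload". jog_arm: Moves the arm, as the interface text tells. Its arguments: {"type":"object","properties":{"increments":{"type":"array","items":{"type":"object","properties":{"wx":{"type":"number"},"wy":{"type":"number"},"wz":{"type":"number"},"x":{"type":"number"},"y":{"type":"number"},"z":{"type":"number"},"fingers":{"type":"number"}}}},"grip_force":{"type":"number"}},"required":["increments"]}

```bash
mkdir -p pics; python3 - <<'E'
from plant import ctrl, imaging
import cv2,numpy as np
for n in("top","side"):
    c=imaging.capture(n); cv2.imwrite(f"pics/{n}0.png",c["image"]); print(n,c["fovy"],c["cx"],c["cy"],np.round(c["view"],4).tolist())
s=ctrl.read_state();print(s,ctrl.tcp_to_tips)
E
```

```text
top 48.234907318484844 319.19281881465594 191.40261247810145 [[-0.0207, -0.9997, -0.0096, -0.0026], [-0.9962, 0.0215, -0.0841, 0.5856], [0.0843, 0.0078, -0.9964, 1.2605], [0.0, 0.0, 0.0, 1.0]]
side 53.64643710089314 317.39154562505087 194.25951852582858 [[0.9994, -0.0347, 0.0085, -0.5596], [-0.0097, -0.4942, -0.8693, 0.0655], [0.0343, 0.8686, -0.4943, 1.1065], [0.0, 0.0, 0.0, 1.0]]
{'t': 0.1, 'joint_pos': array([-1.10492563,  0.32174425, -0.07006458,  1.45158821,  0.02264698,
        1.37080614, -0.05688821]), 'joint_vel': array([-0.00083155, -0.00184806,  0.00058013, -0.00332631,  0.00024943,
       -0.00022257,  0.00028762]), 'tau': array([ 5.83754263e-04, -4.92568481e+01, -4.05270718e-01, -3.13397670e+01,
       -6.40872703e-02,  3.95970047e-02,  5.70695295e-05]), 'tcp_pos': array([0.2836151 , 0.58430555, 0.22955607]), 'eef_rot': array([-1.24337783e-04,  2.23954271e-01,  9.74599256e-01, -8.71290455e-04]), 'wrist_force': array([-0.04319714,  0.78756229, -0.72854795]), 'wrist_torque': array([ 0.00037705, -0.01945925, -0.02425763]), 'finger_force': 0.0, 'finger_gap': 0.08679942651656758} 0.008
```

View pics/top0.png

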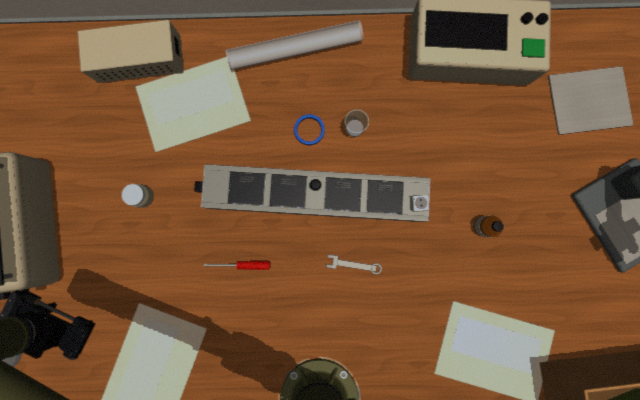

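View pics/side0.png

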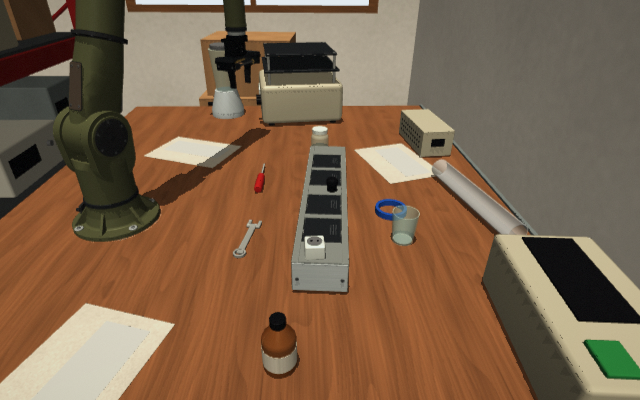

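The top view shows the box from about (203,165) to (430,220), with covers near x = 247, 289, 343 and 385. The eyepiece is at (315,185) and the adapter at (420,203). The side view agrees with this. I'll enlarge the top view.

```bash
python3 - <<'E'
import cv2
i=cv2.imread("pics/top0.png")[155:230,195:440]
cv2.imwrite("pics/crop.png",cv2.resize(i[:,:],None,fx=3.2,fy=3.2,interpolation=cv2.INTER_CUBIC))
E
```

```text
(no output)
```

View pics/crop.png

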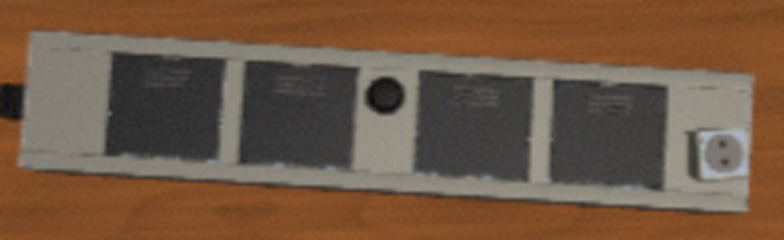

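The crop shows all the covers clearly, e.g. A's corners at (110,53),(225,58),(222,160),(106,155) and D's at (552,80),(667,86),(664,187),(549,183). The ribs sit on the far half, about 28 mm from the pivot line.

```bash
cat > h.py <<'E'
from plant import ctrl, imaging
import numpy as np
from scipy.spatial.transform import Rotation as R
from scipy.optimize import least_squares
V=np.array([[-0.0207,-0.9997,-0.0096,-0.0026],[-0.9962,0.0215,-0.0841,0.5856],[0.0843,0.0078,-0.9964,1.2605]])
f=200/np.tan(np.radians(48.234907/2))
def proj(p):
    c=p@V[:,:3].T+V[:,3]; return c[:,:2]/c[:,2:]*f+[319.193,191.403]
px=np.array([[110,53],[225,58],[222,160],[106,155],[243,62],[357,68],[354,168],[240,162],[418,71],[533,78],[530,180],[414,174],[552,80],[667,86],[664,187],[549,183]])
px=(px+.5)/3.2+[194.5,154.5]
# box-frame relative to pivot line (x), z=.085
m=np.array([[a,y+b] for y in(.19,.075,-.075,-.19) for a,b in((.05,.0475),(.05,-.0475),(-.035,-.0475),(-.035,.0475))])
def w(q,m):
    c,s=np.cos(q[2]),np.sin(q[2]); xy=m@np.array([[c,s],[-s,c]])+q[:2]
    return np.c_[xy,np.full(len(m),.085)]
if __name__=="__main__":
    r=least_squares(lambda q:(proj(w(q,m))-px).ravel(),[.6,0,0]); q=r.x
    print("pivot line pose",q,"rms px",np.sqrt(np.mean(r.fun**2)))
    print("press pts x+30",np.round(w(q,np.array([[.03,y] for y in(.19,.075,-.075,-.19)])),4))
    s=ctrl.read_state(); e=s["eef_rot"]
    print(R.from_quat([*e[1:],e[0]]).as_matrix().round(3))
E
python3 h.py
```

```text
pivot line pose [ 0.57086235 -0.00423374 -0.08013867] rms px 0.6974541766719771
press pts x+30 [[ 0.616   0.1828  0.085 ]
 [ 0.6068  0.0681  0.085 ]
 [ 0.5948 -0.0814  0.085 ]
 [ 0.5856 -0.196   0.085 ]]
[[-0.9    0.437 -0.001]
 [ 0.437  0.9   -0.002]
 [-0.    -0.002 -1.   ]]
```

Emit:
{"api": "jog_arm", "payload": {"increments": [{"x":-60,"y":-28,"z":5,"wz":0.15,"fingers":1},{"x":-120,"y":-55,"z":10,"wz":0.3,"fingers":1},{"x":-175,"y":-80,"z":15,"wz":0.45,"fingers":1},{"x":-230,"y":-106,"z":20,"wz":0.6,"fingers":1},{"x":-285,"y":-131,"z":25,"wz":0.75,"fingers":1},{"x":-340,"y":-156,"z":30,"wz":0.9,"fingers":1},{"x":-395,"y":-182,"z":30,"wz":1.05,"fingers":1},{"x":-445,"y":-205,"z":30,"wz":1.2,"fingers":1},{"x":-472,"y":-217,"z":30,"wz":1.2,"fingers":1},{"x":-472,"y":-217,"z":30,"wz":1.2,"fingers":1}], "grip_force": 10}}

```text
schema error: expected keys wx, wy, wz, x, y, z, fingers
```

All keys are required.

Emit:
{"api": "jog_arm", "payload": {"increments": [{"wx":0,"wy":0,"x":-60,"y":-28,"z":5,"wz":0.15,"fingers":1},{"wx":0,"wy":0,"x":-120,"y":-55,"z":10,"wz":0.3,"fingers":1},{"wx":0,"wy":0,"x":-175,"y":-80,"z":15,"wz":0.45,"fingers":1},{"wx":0,"wy":0,"x":-230,"y":-106,"z":20,"wz":0.6,"fingers":1},{"wx":0,"wy":0,"x":-285,"y":-131,"z":25,"wz":0.75,"fingers":1},{"wx":0,"wy":0,"x":-340,"y":-156,"z":30,"wz":0.9,"fingers":1},{"wx":0,"wy":0,"x":-395,"y":-182,"z":30,"wz":1.05,"fingers":1},{"wx":0,"wy":0,"x":-445,"y":-205,"z":30,"wz":1.2,"fingers":1},{"wx":0,"wy":0,"x":-472,"y":-217,"z":30,"wz":1.2,"fingers":1},{"wx":0,"wy":0,"x":-472,"y":-217,"z":30,"wz":1.2,"fingers":1}], "grip_force": 10}}

```text
t: 1.35
tcp_pos: [0.6149, 0.1798, 0.2]
eef_rot: [0.001, 0.737, 0.676, -0.001]
wrist_force: [0.8, 0.6, -0.8]
finger_gap: 0.0017
finger_force: 0.0
```

Emit:
{"api": "jog_arm", "payload": {"increments": [{"wx":0,"wy":0,"wz":0,"x":3,"y":0,"z":50,"fingers":1},{"wx":0,"wy":0,"wz":0,"x":3,"y":0,"z":85,"fingers":1},{"wx":0,"wy":0,"wz":0,"x":3,"y":0,"z":92,"fingers":1},{"wx":0,"wy":0,"wz":0,"x":3,"y":0,"z":92,"fingers":1}]}}

```text
t: 1.85
tcp_pos: [0.6137, 0.1875, 0.109]
eef_rot: [-0.0, 0.735, 0.678, 0.0]
wrist_force: [1.1, -0.5, 0.6]
finger_gap: 0.0003
finger_force: 0.0
```

```bash
python3 - <<'E'
from plant import ctrl, imaging
import cv2,numpy as np
a=imaging.capture("side")["image"][100:290,230:420]; b=imaging.capture("top")["image"][145:240,195:355]
a=cv2.resize(a,(400,400),interpolation=cv2.INTER_CUBIC); b=cv2.resize(b,(400,238),interpolation=cv2.INTER_CUBIC)
o=np.zeros((400,800,3),np.uint8);o[:,:400]=a;o[:238,400:]=b
cv2.imwrite("pics/near.png",o); print(ctrl.read_state()["tcp_pos"])
E
```

```text
[0.61498223 0.18731779 0.11055027]
```

View pics/near.png

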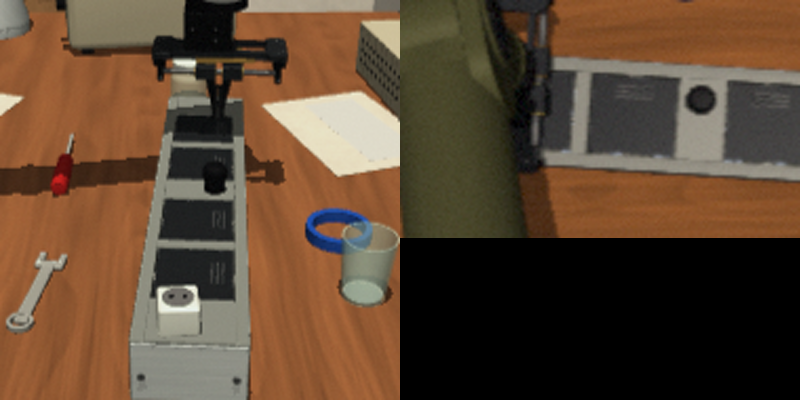

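The fingertips are over the far half of cover A, at about (218,128), with clearance all round. I'll press gently.

Emit:
{"api": "jog_arm", "payload": {"increments": [{"wx":0,"wy":0,"wz":0,"x":-3,"y":0,"z":12,"fingers":1},{"wx":0,"wy":0,"wz":0,"x":-3,"y":0,"z":14,"fingers":1},{"wx":0,"wy":0,"wz":0,"x":-3,"y":0,"z":16,"fingers":1},{"wx":0,"wy":0,"wz":0,"x":-3,"y":0,"z":17,"fingers":1},{"wx":0,"wy":0,"wz":0,"x":-3,"y":0,"z":18,"fingers":1},{"wx":0,"wy":0,"wz":0,"x":-3,"y":0,"z":18,"fingers":1}]}}

```text
t: 2.7
tcp_pos: [0.6139, 0.1834, 0.0907]
eef_rot: [0.0, 0.735, 0.678, 0.0]
wrist_force: [0.6, -1.4, 1.0]
finger_gap: 0.0007
finger_force: 0.4
```

Emit:
{"api": "jog_arm", "payload": {"increments": [{"wx":0,"wy":0,"wz":0,"x":0,"y":0,"z":1,"fingers":1},{"wx":0,"wy":0,"wz":0,"x":0,"y":0,"z":2,"fingers":1},{"wx":0,"wy":0,"wz":0,"x":0,"y":0,"z":2,"fingers":1}]}}

```text
t: 3.08
tcp_pos: [0.6139, 0.1835, 0.0885]
eef_rot: [0.0, 0.735, 0.678, 0.0]
wrist_force: [0.3, -0.7, 1.8]
finger_gap: 0.0008
finger_force: 0.4
```

Emit:
{"api": "jog_arm", "payload": {"increments": [{"wx":0,"wy":0,"wz":0,"x":0,"y":0,"z":1,"fingers":1},{"wx":0,"wy":0,"wz":0,"x":0,"y":0,"z":2,"fingers":1},{"wx":0,"wy":0,"wz":0,"x":0,"y":0,"z":2,"fingers":1}]}}

```text
t: 3.45
tcp_pos: [0.6136, 0.1836, 0.0864]
eef_rot: [-0.0, 0.735, 0.678, -0.0]
wrist_force: [-0.3, -0.5, 0.1]
finger_gap: 0.0007
finger_force: 0.3
```

Emit:
{"api": "jog_arm", "payload": {"increments": [{"wx":0,"wy":0,"wz":0,"x":0,"y":0,"z":1,"fingers":1},{"wx":0,"wy":0,"wz":0,"x":0,"y":0,"z":2,"fingers":1},{"wx":0,"wy":0,"wz":0,"x":0,"y":0,"z":3,"fingers":1},{"wx":0,"wy":0,"wz":0,"x":0,"y":0,"z":4,"fingers":1},{"wx":0,"wy":0,"wz":0,"x":0,"y":0,"z":4,"fingers":1}]}}

```text
t: 4.08
tcp_pos: [0.6137, 0.1837, 0.0825]
eef_rot: [-0.0, 0.735, 0.678, 0.0]
wrist_force: [0.6, 0.6, 1.1]
finger_gap: 0.0005
finger_force: 0.4
```

```bash
python3 - <<'E'
from plant import ctrl, imaging
import cv2,numpy as np
a=imaging.capture("side")["image"][110:200,270:380]
cv2.imwrite("pics/n2.png",cv2.resize(a,None,fx=6,fy=6,interpolation=cv2.INTER_CUBIC)); s=ctrl.read_state();print(s["tcp_pos"],s["wrist_force"])
E
```

```text
[0.61372981 0.18371789 0.08246956] [0.25673398 0.60036176 1.42910623]
```

View pics/n2.png

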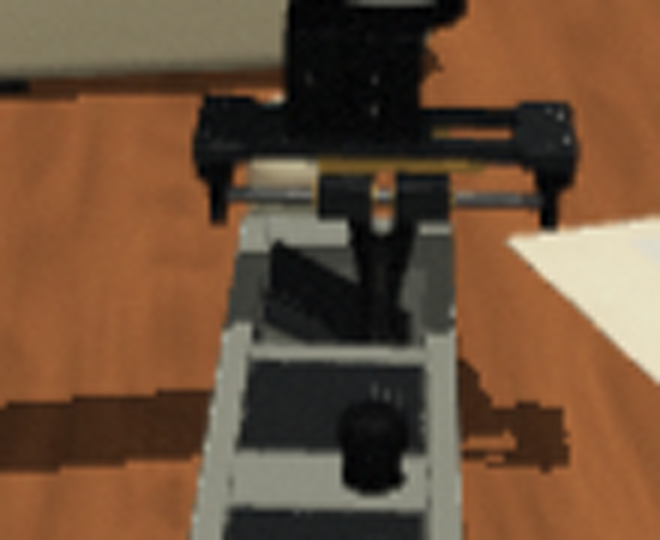

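Cover A is the unlocked one. In the picture its near edge is up at (275,250) and its far half is down. I'll push deeper, then towards the robot.

Emit:
{"api": "jog_arm", "payload": {"increments": [{"wx":0,"wy":0,"wz":0,"x":0,"y":0,"z":3,"fingers":1},{"wx":0,"wy":0,"wz":0,"x":0,"y":0,"z":6,"fingers":1},{"wx":0,"wy":0,"wz":0,"x":0,"y":0,"z":9,"fingers":1},{"wx":0,"wy":0,"wz":0,"x":0,"y":-1,"z":12,"fingers":1},{"wx":0,"wy":0,"wz":0,"x":0,"y":-2,"z":15,"fingers":1},{"wx":0,"wy":0,"wz":0,"x":0,"y":-3,"z":18,"fingers":1},{"wx":0,"wy":0,"wz":0,"x":0,"y":-4,"z":18,"fingers":1},{"wx":0,"wy":0,"wz":0,"x":0,"y":-5,"z":18,"fingers":1}]}}

```text
t: 5.12
tcp_pos: [0.6089, 0.1838, 0.0645]
eef_rot: [0.0, 0.735, 0.678, 0.0]
wrist_force: [1.6, -0.2, -0.2]
finger_gap: 0.0003
finger_force: 0.7
```

Emit:
{"api": "jog_arm", "payload": {"increments": [{"wx":0,"wy":0,"wz":0,"x":0,"y":-1,"z":0,"fingers":1},{"wx":0,"wy":0,"wz":0,"x":0,"y":-2,"z":0,"fingers":1},{"wx":0,"wy":0,"wz":0,"x":0,"y":-3,"z":0,"fingers":1},{"wx":0,"wy":0,"wz":0,"x":0,"y":-4,"z":0,"fingers":1},{"wx":0,"wy":0,"wz":0,"x":0,"y":-4,"z":0,"fingers":1}]}}

```text
t: 5.75
tcp_pos: [0.6046, 0.1843, 0.0646]
eef_rot: [-0.0, 0.735, 0.678, -0.0]
wrist_force: [1.3, 0.1, -0.5]
finger_gap: 0.0007
finger_force: 0.6
```

```bash
python3 - <<'E'
from plant import ctrl, imaging
import cv2,numpy as np
a=imaging.capture("side")["image"][110:200,270:380]
cv2.imwrite("pics/n3.png",cv2.resize(a,None,fx=6,fy=6,interpolation=cv2.INTER_CUBIC)); s=ctrl.read_state();print(s["tcp_pos"],s["wrist_force"])
E
```

```text
[0.60459757 0.18425099 0.06456176] [0.51278538 0.12708074 0.14285369]
```

View pics/n3.png

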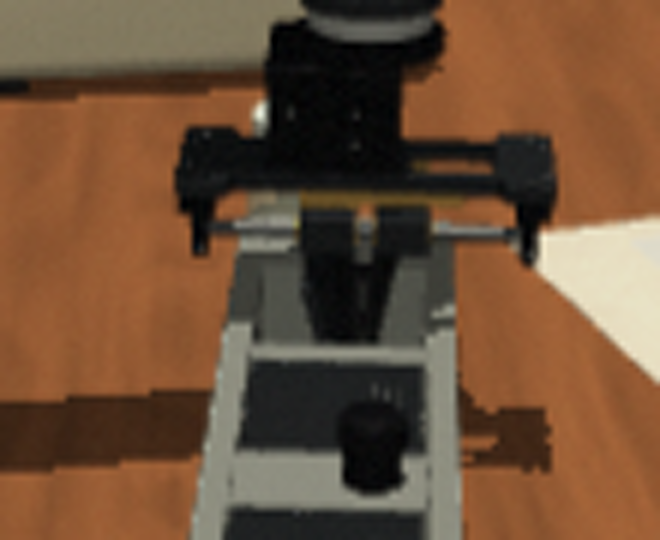

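The cover is nearly upright beside the fingers at about (320,290). I'll push on until the stop is felt.

Emit:
{"api": "jog_arm", "payload": {"increments": [{"wx":0,"wy":0,"wz":0,"x":0,"y":-1,"z":0,"fingers":1},{"wx":0,"wy":0,"wz":0,"x":0,"y":-2,"z":0,"fingers":1},{"wx":0,"wy":0,"wz":0,"x":0,"y":-3,"z":0,"fingers":1},{"wx":0,"wy":0,"wz":0,"x":0,"y":-3,"z":0,"fingers":1}]}}

```text
t: 6.3
tcp_pos: [0.602, 0.1844, 0.0646]
eef_rot: [0.0, 0.735, 0.678, 0.0]
wrist_force: [3.4, -0.2, -1.6]
finger_gap: 0.0004
finger_force: 1.3
```

Emit:
{"api": "jog_arm", "payload": {"increments": [{"wx":0,"wy":0,"wz":0,"x":0,"y":-1,"z":0,"fingers":1},{"wx":0,"wy":0,"wz":0,"x":0,"y":-1,"z":0,"fingers":1}]}}

```text
t: 6.55
tcp_pos: [0.6019, 0.1844, 0.0648]
eef_rot: [0.001, 0.735, 0.678, 0.001]
wrist_force: [5.3, -0.0, -2.3]
finger_gap: 0.0007
finger_force: 2.3
```

Emit:
{"api": "jog_arm", "payload": {"increments": [{"wx":0,"wy":0,"wz":0,"x":0,"y":-1,"z":0,"fingers":1},{"wx":0,"wy":0,"wz":0,"x":0,"y":-2,"z":0,"fingers":1},{"wx":0,"wy":0,"wz":0,"x":0,"y":-2,"z":0,"fingers":1}]}}

```text
t: 6.92
tcp_pos: [0.6017, 0.1844, 0.0652]
eef_rot: [0.002, 0.735, 0.678, 0.002]
wrist_force: [9.2, 0.1, -4.0]
finger_gap: 0.0003
finger_force: 4.0
```

It's firmly on the stop, at about 9 N with no further motion. I'll back off towards the far side, then go straight up.

Emit:
{"api": "jog_arm", "payload": {"increments": [{"wx":0,"wy":0,"wz":0,"x":0,"y":5,"z":0,"fingers":1},{"wx":0,"wy":0,"wz":0,"x":0,"y":12,"z":0,"fingers":1},{"wx":0,"wy":0,"wz":0,"x":0,"y":12,"z":-5,"fingers":1},{"wx":0,"wy":0,"wz":0,"x":0,"y":12,"z":-20,"fingers":1},{"wx":0,"wy":0,"wz":0,"x":0,"y":12,"z":-45,"fingers":1},{"wx":0,"wy":0,"wz":0,"x":0,"y":12,"z":-80,"fingers":1},{"wx":0,"wy":0,"wz":0,"x":0,"y":12,"z":-120,"fingers":1},{"wx":0,"wy":0,"wz":0,"x":0,"y":12,"z":-150,"fingers":1},{"wx":0,"wy":0,"wz":0,"x":0,"y":12,"z":-150,"fingers":1},{"wx":0,"wy":0,"wz":0,"x":0,"y":12,"z":-150,"fingers":1}]}}

```text
t: 8.18
tcp_pos: [0.6102, 0.1838, 0.2144]
eef_rot: [-0.0, 0.735, 0.678, -0.0]
wrist_force: [-0.2, 0.5, -0.6]
finger_gap: 0.0003
finger_force: 0.0
```

```bash
python3 - <<'E'
from plant import ctrl, imaging
import cv2,numpy as np
a=imaging.capture("side")["image"][110:200,270:380]
cv2.imwrite("pics/n4.png",cv2.resize(a,None,fx=6,fy=6,interpolation=cv2.INTER_CUBIC)); s=ctrl.read_state();print(s["tcp_pos"],s["wrist_force"])
E
```

```text
[0.60987943 0.18369132 0.21365299] [-0.7471078   0.49476372 -0.39896411]
```

View pics/n4.png

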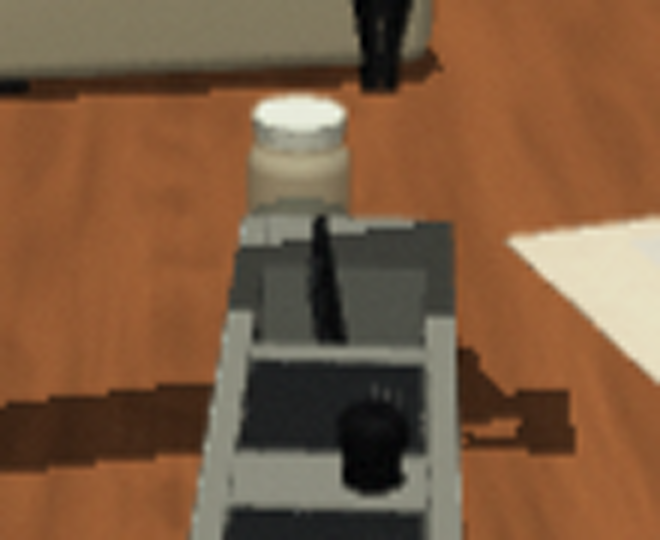

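Cover A stands nearly upright, from (320,215) to (330,340), with its bay uncovered. The gripper is well clear and everything else is undisturbed, so I'm handing in.

```bash
python3 -c "
from plant import job_done
print(job_done())"
```

```text
the job is handed in; nothing more can be done
None
```

The leftmost cover (A) was the unlocked one: I pushed it open to its stop, left it standing nearly upright, and handed the job in with the gripper clear (the hand-in returned no verdict).

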